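# Unstack the cups and load the colour trays at the packing table

### The job

Set up the packing place: first lift the red cup straight up out of the blue cup, leaving the blue cup, the yellow-capped bottle and the green-lidded jar where they stand, and put the red cup in the red tray. Then put the blue cup in the blue tray, the yellow-capped bottle in the yellow tray and the green-lidded jar in the green tray, in any order, each standing upright on the floor of its tray and let go. Set everything down without dropping it or tipping it over, and leave the white-capped bottle and the tape roll where they are.

Things in the scene. Friction and masses are not known exactly. Their poses are not given: they have to be found in the camera images.
- red_cup: red tapered plastic cup, open above, 95 mm high, outside diameter 45 mm at the foot and 52 mm at the rim, wall 3 mm, about 50 g. At the start it stands nested inside the blue cup: its foot is on the blue cup's inner floor, 5 mm above the table, with about 3 to 6 mm of play all round, so that it sticks up 45 mm above the blue rim. Origin: centre of its underside; z up along its axis
- blue_cup: blue tapered plastic cup, open above, 55 mm high, outside diameter 58 mm at the foot and 68 mm at the rim (about 65 mm at 36 mm height), wall 3.5 mm, floor 5 mm thick, about 60 g; stands on the table with the red cup inside it, so from above it shows as a blue ring around the red cup. Origin: centre of its underside; z up along its axis
- bottle: amber glass bottle, body 40 mm diameter and 60 mm high with a paper label, then a shoulder and a yellow cap 30 mm in diameter; 95 mm high in all, about 90 g. Origin: centre of its underside; z up along its axis
- jar: white plastic jar 56 mm in diameter with a green lid 58 mm in diameter; 55 mm high in all (jar 36 mm, lid the upper 19 mm, firmly closed), about 80 g. Origin: centre of its underside; z up along its axis
- red_tray: red square plastic tray, fixed to the table, 73 mm square outside and 10 mm high, open above; walls 4 mm, floor 4 mm thick, so the inside is 65 mm square and its floor lies 4 mm above the table. Place for the red cup. Origin: centre of its underside (on the table); z up, x and y along its sides
- blue_tray: blue square plastic tray, fixed to the table, 86 mm square outside and 10 mm high, open above; walls 4 mm, floor 4 mm thick, so the inside is 78 mm square and its floor lies 4 mm above the table. Place for the blue cup. Origin: centre of its underside (on the table); z up, x and y along its sides
- yellow_tray: yellow square plastic tray, fixed to the table, 68 mm square outside and 10 mm high, open above; walls 4 mm, floor 4 mm thick, so the inside is 60 mm square and its floor lies 4 mm above the table. Place for the yellow-capped bottle. Origin: centre of its underside (on the table); z up, x and y along its sides
- green_tray: green square plastic tray, fixed to the table, 86 mm square outside and 10 mm high, open above; walls 4 mm, floor 4 mm thick, so the inside is 78 mm square and its floor lies 4 mm above the table. Place for the green-lidded jar. Origin: centre of its underside (on the table); z up, x and y along its sides
- spare_bottle: amber glass bottle, body 40 mm diameter and 60 mm high with a paper label, then a shoulder and a white cap 30 mm in diameter; 95 mm high in all, about 90 g. Origin: centre of its underside; z up along its axis. A bystander with no tray: to be left alone
- tape_roll: roll of brown parcel tape lying flat, a ring 90 mm in outside and 68 mm in inside diameter, 45 mm high, about 180 g. A bystander: to be left alone. Origin: centre of its underside; z up
Not all that is in view belongs to the job. Several things have the shape of the blue_tray; the one meant has the colours described above.

How it is judged:
By the outcome, as a careful person would: the job done as asked, in the order asked, and still so for the second after the job is handed in, with the robot touching nothing.
It also fails if it takes over 109 s, if anything falls off the work surface, if the arm or the gripper's body presses on something with over 40 N, if the wrist force passes 120 N, or if a joint passes its speed limit or range.

### The arm

A 6-joint arm with a two-finger parallel gripper is mounted at the origin on the work surface. World frame = base frame: x ahead of the robot, y to its left, z up, the work surface at z = 0. Lengths are in m, angles in rad, forces in N, time in s.
With the tool pointing down it reaches from about 0.275 to 0.825 m from the base axis. Payload 5.2 kg.
Tool frame: the origin (TCP) lies midway between the tips of the shut fingers; the grasp point (between the pads) lies 19 mm behind it; z points along the fingers, y is the line along which they close (so a half turn about z gives the same grasp; the last joint's range is limited). The gripper opens to 93 mm and grips with 3 to 60 N. Pads are 15 mm wide; open, the fingers measure 128 mm over their backs; the gripper's body (75 mm by 188 mm) begins 65 mm behind the grasp point.
Start: joints at [-1.322, 0.259, 1.535, -0, 1.348, -0.203], TCP at [0.24, -0.495, 0.219] pointing down, gripper open.
Joint ranges: [-3.14, 3.14], [-0.91, 2.08], [0.19, 2.58], [-1.22, 4.36], [0.22, 2.71], [-3.12, 3.12]. Speed limits (rad/s): [2.57, 2.57, 3.14, 3.14, 3.14, 3.14].

### API

Orientations are given as a unit quaternion [w, x, y, z].
In Python, from plant import env, cams, workorder, spotter gives the robot as it stands.
- The arm moves only by the shell command python3 -m handwheel 'ROWS' [FORCE]. ROWS is JSON, a list of rows, each an object with "slide": the shift along the tool's x, y, z in cm, a list of three; "spin": the turn about the tool's z in degrees; "hand": the opening, from -1 (shut) to 1 (fully open). A call has 1 to 8 rows; each row shifts and turns the commanded pose from where the row before left it, along the tool's axes as they then stand; what a row does not reach is not made up. A row lasts 1/8 s, in which the tool goes at most 62.5 mm and 10.7 degrees, less where a joint would pass 70% of its speed; a pose out of reach is approached as far as the arm can. A call is refused whole if a number of a shift passes 6.25 or a number of a turn 10.7, either way. A call with a gripper value outside its range is refused whole. The fingers move at their own pace and stop on an object; FORCE is the grip in N (left out, the last holds). Time passes only in rows, so rows that do not move let the fingers close. It gives the time, the measured TCP pose, the force, the opening and the grip force at its end, in the units of the state.
- env.get_state(): the state, without advancing time (a new reading comes with each control period).
- cams.get_image(name): name is "scene" or "side" or "wrist"; returns the picture (400x640x3 uint8, red, green, blue); there is no depth.
- cams.camera_model(name): a dict with "camera_matrix" (3x3 intrinsics, pixels), "view" (4x4, takes a point from world to camera coordinates); the wrist camera has in their place "tool_from_camera" (4x4, takes a point from camera to tool coordinates, whose origin is the TCP and whose axes are the flange's). Camera axes: x right, y up, looking along -z (the intrinsics and any distortion apply to the point x, -y, -z); pixel columns grow to the right and rows downward; lengths in m; the calibration is good to about 2 mm. A picture is of the moment at which its call begins: read the wrist's pose just before it. camera_model takes no time and is no camera call.
- workorder.hand_in(): hands the job in; it is judged then, once.
Trained networks look in the newest picture that a camera, given by its name, has taken for a name from the list of things; names that differ only in an ending like _2 or _b are one class to them, and where a whole thing is asked for, a point or a joint stands for the part that bears it (a point fixed in the world has none). Each returns a list of dicts, best first, with "p" (0 to 1); they miss things now and then, are a little off and sometimes report something else, mostly with a low value. They report only what shows in the picture. A call takes as long as a camera call. They do not tell look-alikes from the thing itself.
- spotter.recognise(thing, camera): "centre" ([x, y, z] in m, in world coordinates, good to about 4 mm: the middle of the surface that is visible of it).
- spotter.trace(thing, camera): "mask" (400x640 bool, what is visible of it).
The state is a dict: "clock": time; "joint_pos": joint angles; "dq": joint speeds; "tau": joint torques, N m; "ee_pos": TCP position; "orientation": TCP orientation; "force": force on the tool from outside, world axes, zero at the start; "wrist_torque": the same for the moment, N m; "gripper_width": finger opening in m; "grasp_force": force on a finger pad.
Only numpy, scipy, OpenCV 4.12 (cv2) and the standard library are available. Lean on these libraries where they do the work, as an engineer would, in place of code of your own. Each camera call takes 0.05 s, during which the arm holds its last target. There are 200 camera calls.

## Working session

There is one attempt and no reset: what is moved stays moved. The work goes in short steps, Python scripts to look and compute and a shell command to move; the robot and the scene stay as the last step left them, time stands still between calls to the robot, and variables do not carry over. Pictures are saved under pics/ and viewed, at most 14 in all, crops included, and the job is handed in when it is done.

```bash
ls; mkdir -p pics
cat > h.py <<'E'
import numpy as np, cv2
from plant import env, cams, workorder, spotter
def save(cam,name):
    im=cams.get_image(cam); cv2.imwrite(f'pics/{name}.png',im[:,:,::-1]); return im
E
python3 - <<'E'
from h import *
s=env.get_state(); print(s)
for c in ('scene','side'):
    m=cams.camera_model(c); print(c,m); save(c,c+'0')
    if c=='scene':
        for t in ['red_cup','blue_cup','bottle','jar','red_tray','blue_tray','yellow_tray','green_tray','tape_roll']:
            print(t,[(np.round(d['centre'],3).tolist(),round(d['p'],2)) for d in spotter.recognise(t,c)])
E
```

```text
pics
{'clock': 0.0, 'joint_pos': array([-1.32179395e+00,  2.59328308e-01,  1.53607604e+00, -4.45396754e-06,
        1.34797441e+00, -2.02796923e-01]), 'dq': array([-3.86511626e-04,  2.18220356e-04,  1.20745616e-03, -7.02959075e-04,
       -3.02720537e-04, -8.03480180e-05]), 'tau': array([-2.49825625e-04, -4.37307751e+01, -2.84003842e+01,  7.18586636e-02,
        4.12529579e-02, -1.16309002e-04]), 'ee_pos': array([ 0.24000777, -0.49427285,  0.21782843]), 'orientation': array([-8.92764899e-04,  9.74592496e-01,  2.23983637e-01, -2.28010409e-05]), 'force': array([ 0.1394001 ,  0.28445483, -0.03077719]), 'wrist_torque': array([ 0.01513828,  0.03678768, -0.01020762]), 'grasp_force': 0.0, 'gripper_width': 0.09284883144704177}
scene {'camera_matrix': array([[443.88799541,   0.        , 326.4010751 ],
       [  0.        , 443.88799541, 202.90571724],
       [  0.        ,   0.        ,   1.        ]]), 'view': array([[ 0.61469273,  0.78856014,  0.01804859, -0.30518659],
       [-0.54635445,  0.40916351,  0.73080917,  0.21426036],
       [ 0.56890215, -0.45908402,  0.68234317, -1.1768423 ],
 
[... 227 characters left out ...]
y [([0.614, 0.154, 0.008], 0.76)]
blue_tray [([0.446, -0.152, 0.002], 0.74), ([0.32, -0.258, 0.008], 0.72), ([0.445, 0.141, 0.004], 0.37)]
yellow_tray [([0.448, 0.142, 0.002], 0.79)]
green_tray [([0.438, 0.008, 0.005], 0.97)]
tape_roll [([0.624, -0.007, 0.035], 0.72)]
side {'camera_matrix': array([[515.18114529,   0.        , 315.03734722],
       [  0.        , 515.18114529, 206.51752461],
       [  0.        ,   0.        ,   1.        ]]), 'view': array([[-0.96415204, -0.26447141,  0.02158025,  0.46237515],
       [ 0.17681111, -0.57967368,  0.79543463, -0.13329176],
       [-0.19786022,  0.77073556,  0.60565505, -1.10136759],
       [ 0.        ,  0.        ,  0.        ,  1.        ]])}
```

View pics/scene0.png

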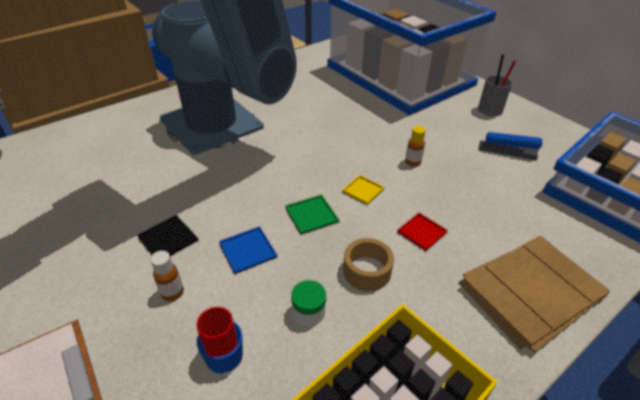

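View pics/side0.png

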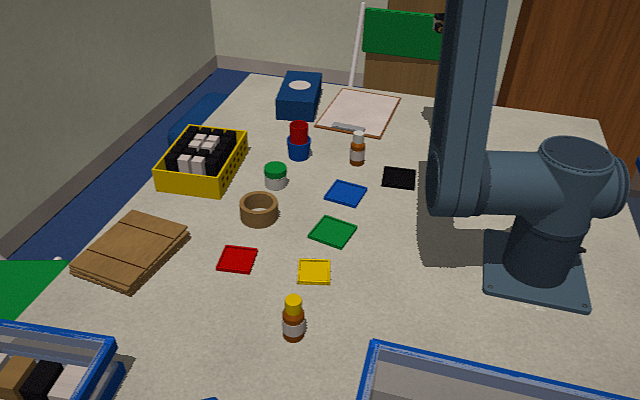

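The scene view shows the red-in-blue cup at about (218,340), the jar at (309,300), the yellow-capped bottle at (415,145) and the white-capped bottle at (165,275). The trays are at red (422,231), blue (248,250), green (312,214) and yellow (363,190), with a black decoy at (168,235). Next I'll fit the poses to masks from both cameras.

```bash
cat > fit.py <<'E'
from h import *
from scipy.optimize import minimize
P={'red_cup':[(.0225,.005),(.026,.1)],'blue_cup':[(.029,0),(.034,.055)],'bottle':[(.02,0),(.02,.06),(.015,.075),(.015,.095)],
 'jar':[(.028,0),(.028,.036),(.029,.036),(.029,.055)],'tape_roll':[(.045,0),(.045,.045)]}
T={'red_tray':.073,'blue_tray':.086,'yellow_tray':.068,'green_tray':.086}
def proj(m,p):
    c=np.c_[p,np.ones(len(p))]@m['view'].T
    return np.c_[c[:,0]/-c[:,2],-c[:,1]/-c[:,2]]@m['camera_matrix'][:2,:2].T+m['camera_matrix'][:2,2]
def pts(t,q):
    if t in T:
        h=T[t]/2; a=q[2]; R=np.array([[np.cos(a),-np.sin(a)],[np.sin(a),np.cos(a)]])
        xy=np.array([[h,h],[h,-h],[-h,-h],[-h,h]])@R.T+q[:2]
        return np.r_[np.c_[xy,xy[:,0]*0],np.c_[xy,xy[:,0]*0+.01]]
    th=np.linspace(0,2*np.pi,40)
    return np.vstack([np.c_[q[0]+r*np.cos(th),q[1]+r*np.sin(th),0*th+z] for r,z in P[t]])
def sil(m,t,q,S=4):
    im=np.zeros((400,640),np.uint8)
    hull=cv2.convexHull(proj(m,pts(t,q)).astype(np.float32))
    im=np.zeros((1600,2560),np.uint8); cv2.fillConvexPoly(im,np.round(((hull+.5)*4-.5)*16).astype(np.int32),255,shift=4)
    return cv2.resize(im,(640,400),interpolation=cv2.INTER_AREA)/255.
def fit(t,mk,q0):
    q0=np.array(q0,float)
    def cost(q): return sum(np.abs(sil(cams.camera_model(c),t,q)-m).sum()/m.sum() for c,m in mk.items())
    simp=np.vstack([q0]+[q0+np.eye(len(q0))[i]*(.01 if i<2 else .1) for i in range(len(q0))])
    r=minimize(cost,q0,method='Nelder-Mead',options=dict(initial_simplex=simp,xatol=1e-4,fatol=1e-4,maxiter=120))
    return r.x,r.fun
def near(t,c,q):
    """mask of the instance nearest to the guess"""
    g=proj(cams.camera_model(c),pts(t,q)).mean(0); best=None
    for d in spotter.trace(t,c):
        m=d['mask']; ctr=np.argwhere(m).mean(0)[::-1]; e=np.hypot(*(ctr-g))
        if m.sum()>20 and e<25 and (best is None or e<best[0]): best=(e,m)
    return None if best is None else best[1].astype(float)
E
cat > m0.py <<'E'
from fit import *
G={'red_cup':[.61,-.29],'blue_cup':[.61,-.29],'bottle':[.45,.296],'jar':[.638,-.152],'tape_roll':[.624,-.007],'red_tray':[.614,.154,0],'blue_tray':[.446,-.152,0],'yellow_tray':[.448,.142,0],'green_tray':[.438,.008,0]}
for c in('scene','side'):cams.get_image(c)
for t,q in G.items():
    mk={c:near(t,c,q) for c in('scene','side')}; mk={c:m for c,m in mk.items() if m is not None}
    for k in list(mk)+['both']:
        s=mk if k=='both' else {k:mk[k]}
        if s:
            x,f=fit(t,s,q); print(t,k,np.round(x,4),round(f,3))
E
python3 m0.py
python3 - <<'E'
from h import *
print(np.round(cams.camera_model('wrist')['tool_from_camera'],4),cams.camera_model('wrist')['camera_matrix'],env.get_state()['clock'])
E
```

```text
red_cup scene [ 0.6127 -0.2926] 0.283
red_cup side [ 0.6101 -0.302 ] 0.562
red_cup both [ 0.6073 -0.2918] 0.866
blue_cup scene [ 0.611  -0.2919] 1.7
blue_cup side [ 0.6062 -0.2897] 0.502
blue_cup both [ 0.6088 -0.2924] 2.3
bottle scene [0.4402 0.3072] 0.099
bottle side [0.4363 0.3086] 0.092
bottle both [0.4368 0.31  ] 0.247
jar scene [ 0.626  -0.1394] 0.075
jar side [ 0.6232 -0.1399] 0.057
jar both [ 0.6235 -0.1388] 0.168
tape_roll scene [ 0.6216 -0.003 ] 0.179
tape_roll side [ 6.171e-01 -6.000e-04] 0.055
tape_roll both [ 0.6196 -0.0021] 0.287
red_tray scene [0.6141 0.1529 0.1135] 0.039
red_tray side [0.61   0.1554 0.1313] 0.042
red_tray both [0.6121 0.154  0.1116] 0.171
blue_tray scene [ 0.4447 -0.1512 -0.1753] 0.065
blue_tray side [ 0.4402 -0.149  -0.1518] 0.057
blue_tray both [ 0.4421 -0.1501 -0.1532] 0.185
yellow_tray scene [0.4464 0.1402 0.2523] 0.045
yellow_tray side [0.4434 0.1441 0.2658] 0.11
yellow_tray both [0.4451 0.142  0.2718] 0.231
green_tray scene [ 0.4396  0.0043 -0.2145] 0.043
green_tray side [ 0.4355  0.0072 -0.2271] 0.033
green_tray both [ 0.4376  0.0059 -0.2241] 0.141
[[ 1.500e-03  9.710e-01  2.389e-01  6.650e-02]
 [ 1.000e+00 -1.300e-03 -9.000e-04 -0.000e+00]
 [-6.000e-04  2.389e-01 -9.710e-01 -1.669e-01]
 [ 0.000e+00  0.000e+00  0.000e+00  1.000e+00]] [[297.24777972   0.         322.30393394]
 [  0.         297.24777972 199.68070819]
 [  0.           0.           1.        ]] 1.55
```

```bash
python3 -m handwheel '[{"slide":[0,0,0],"spin":8.6,"hand":1},{"slide":[0,0,0],"spin":8.6,"hand":1},{"slide":[0,0,0],"spin":8.7,"hand":1}]' 10
python3 -m handwheel '[{"slide":[0,0,0],"spin":0,"hand":1}]'
```

```text
clock: 1.92
ee_pos: [0.2401, -0.4948, 0.2186]
orientation: [-0.0, 1.0, -0.003, 0.0]
force: [-0.3, -0.1, 1.1]
gripper_width: 0.0931
grasp_force: 0.0
clock: 2.05
ee_pos: [0.2401, -0.4948, 0.2187]
orientation: [0.0, 1.0, 0.001, -0.0]
force: [0.7, -0.7, 0.0]
gripper_width: 0.0927
grasp_force: 0.0
```

Aligned. Next, move above the cup (dx 36.7, dy 20.3 cm) and measure with the wrist camera.

```bash
python3 -m handwheel '[{"slide":[4.6,-2.5,0],"spin":0,"hand":1},{"slide":[4.6,-2.5,0],"spin":0,"hand":1},{"slide":[4.6,-2.5,0],"spin":0,"hand":1},{"slide":[4.6,-2.5,0],"spin":0,"hand":1},{"slide":[4.6,-2.6,0],"spin":0,"hand":1},{"slide":[4.6,-2.6,0],"spin":0,"hand":1},{"slide":[4.6,-2.6,0],"spin":0,"hand":1},{"slide":[4.5,-2.5,0],"spin":0,"hand":1}]'
python3 -m handwheel '[{"slide":[0,0,0],"spin":0,"hand":1},{"slide":[0,0,0],"spin":0,"hand":1}]'
cat > wr.py <<'E'
from fit import *
from scipy.spatial.transform import Rotation as R
def wview():
    s=env.get_state(); w,x,y,z=s['orientation']; T=np.eye(4); T[:3,:3]=R.from_quat([x,y,z,w]).as_matrix(); T[:3,3]=s['ee_pos']
    m=cams.camera_model('wrist'); return s,{'camera_matrix':m['camera_matrix'],'view':np.linalg.inv(T@m['tool_from_camera'])}
def look(name,t=None,q=None):
    s,m=wview(); im=save('wrist',name)
    print(s['ee_pos'].round(4))
    if t:
        for d in spotter.trace(t,'wrist'):
            mk=d['mask'].astype(float)
            def cost(a): return np.abs(sil(m,t,a)-mk).sum()/mk.sum()
            r=minimize(cost,q,method='Nelder-Mead',options=dict(initial_simplex=np.array([q,[q[0]+.01,q[1]],[q[0],q[1]+.01]]),xatol=1e-4,fatol=1e-4))
            print(t,round(d['p'],2),r.x.round(4),round(r.fun,3),'offset',(r.x-s['ee_pos'][:2]).round(4))
    return im,m,s
E
python3 -c "
from wr import *
look('w1','red_cup',[.608,-.292])"
```

```text
clock: 3.05
ee_pos: [0.6086, -0.2909, 0.2186]
orientation: [0.0, 1.0, 0.002, 0.0]
force: [0.1, -1.0, 0.5]
gripper_width: 0.0936
grasp_force: 0.0
clock: 3.3
ee_pos: [0.6068, -0.2918, 0.2182]
orientation: [-0.0, 1.0, 0.001, -0.001]
force: [0.3, -0.5, 1.2]
gripper_width: 0.0929
grasp_force: 0.0
[ 0.6068 -0.2918  0.2182]
red_cup 0.93 [ 0.6111 -0.2922] 0.029 offset [ 0.0042 -0.0004]
```

View pics/w1.png

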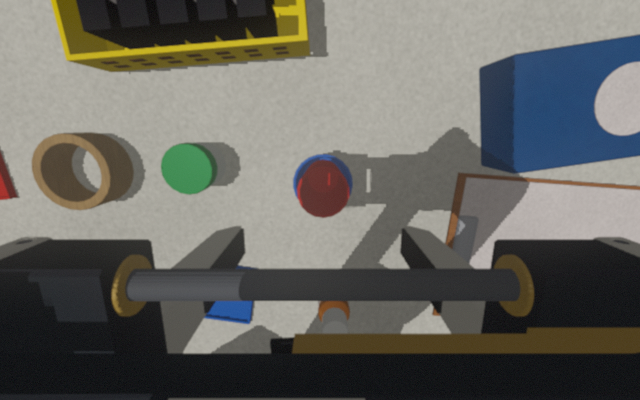

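The wrist view shows the cup at about (323,190), centred between the fingers and about 4 mm ahead in x. Now descend, close, and lift straight up.

```bash
python3 -m handwheel '[{"slide":[0.3,0,3.5],"spin":0,"hand":1},{"slide":[0,0,3.5],"spin":0,"hand":1},{"slide":[0,0,3],"spin":0,"hand":1},{"slide":[0,0,3],"spin":0,"hand":1},{"slide":[0,0,2.2],"spin":0,"hand":1},{"slide":[0,0,0],"spin":0,"hand":1},{"slide":[0,0,0],"spin":0,"hand":1}]'
python3 -m handwheel '[{"slide":[0,0,0],"spin":0,"hand":0.3},{"slide":[0,0,0],"spin":0,"hand":0.2},{"slide":[0,0,0],"spin":0,"hand":0},{"slide":[0,0,0],"spin":0,"hand":-0.2},{"slide":[0,0,0],"spin":0,"hand":-0.4},{"slide":[0,0,0],"spin":0,"hand":-0.4},{"slide":[0,0,0],"spin":0,"hand":-0.4}]' 8
python3 -c "
from h import *
save('side','s1');save('scene','c1')"
```

```text
clock: 4.28
ee_pos: [0.6102, -0.293, 0.068]
orientation: [0.001, 1.0, -0.001, 0.001]
force: [0.1, 0.1, 0.2]
gripper_width: 0.0932
grasp_force: 0.0
clock: 5.15
ee_pos: [0.6103, -0.2919, 0.0667]
orientation: [0.0, 1.0, -0.0, 0.0]
force: [-0.1, -1.3, 1.3]
gripper_width: 0.0523
grasp_force: 8.0
```

```bash
python3 -m handwheel '[{"slide":[0,0,-0.6],"spin":0,"hand":-0.4},{"slide":[0,0,-1.2],"spin":0,"hand":-0.4},{"slide":[0,0,-2],"spin":0,"hand":-0.4},{"slide":[0,0,-2.4],"spin":0,"hand":-0.4},{"slide":[0,0,-2.4],"spin":0,"hand":-0.4},{"slide":[0,0,-2.4],"spin":0,"hand":-0.4},{"slide":[0,0,-2],"spin":0,"hand":-0.4},{"slide":[0,0,-1],"spin":0,"hand":-0.4}]'
python3 -c "
from h import *
im=save('scene','c2'); im=im[180:400,90:360]
b=cams.get_image('side')[80:250,200:420]
b=cv2.resize(b,(int(b.shape[1]*440/170),440)); a=cv2.resize(im,None,fx=2,fy=2)[:, :540]
cv2.imwrite('pics/c2b.png',cv2.resize(np.hstack([a,b]),(800,320))[:,:,::-1])"
```

```text
clock: 6.25
ee_pos: [0.6107, -0.2922, 0.209]
orientation: [0.001, 1.0, -0.0, 0.001]
force: [0.4, -0.7, -0.1]
gripper_width: 0.0516
grasp_force: 8.0
```

View pics/c2b.png

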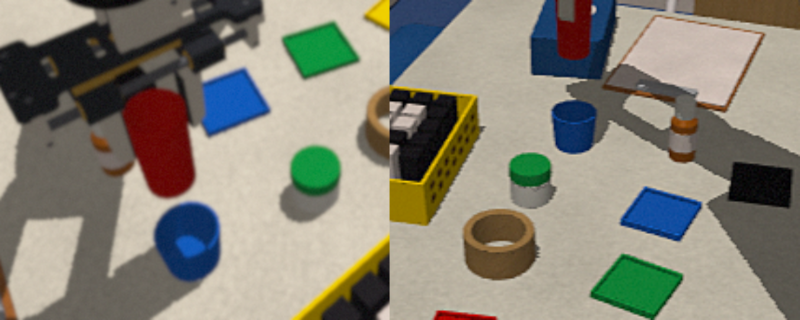

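The red cup is out and held upright, at about (160,140) in the crop. The blue cup stands still at (188,240). Next, carry the red cup to its tray.

```bash
python3 -m handwheel '[{"slide":[0,-1.5,0],"spin":0,"hand":-0.4},{"slide":[0,-3,0],"spin":0,"hand":-0.4},{"slide":[0,-4,0],"spin":0,"hand":-0.4},{"slide":[0,-4,0],"spin":0,"hand":-0.4},{"slide":[0,-4,0],"spin":0,"hand":-0.4},{"slide":[0,-4,0],"spin":0,"hand":-0.4},{"slide":[0,-4,0],"spin":0,"hand":-0.4},{"slide":[0,-4,0],"spin":0,"hand":-0.4}]'
python3 -m handwheel '[{"slide":[0,-4,0],"spin":0,"hand":-0.4},{"slide":[0,-4,0],"spin":0,"hand":-0.4},{"slide":[0,-4,0],"spin":0,"hand":-0.4},{"slide":[0,-3,0],"spin":0,"hand":-0.4},{"slide":[0.1,-1.1,0],"spin":0,"hand":-0.4},{"slide":[0,0,0],"spin":0,"hand":-0.4},{"slide":[0,0,0],"spin":0,"hand":-0.4}]'
python3 -c "
from wr import *
im,m,s=look('w2')
s,m=wview();save('wrist','w2b')
for d in spotter.trace('red_tray','wrist'):
    mk=d['mask']; print(d['p'],mk.sum(),np.argwhere(mk).min(0),np.argwhere(mk).max(0))
print(proj(m,pts('red_tray',[.612,.154,.11]))[:4])
"
```

```text
clock: 7.35
ee_pos: [0.6091, -0.0044, 0.2055]
orientation: [-0.0, 1.0, 0.0, -0.001]
force: [1.1, -0.1, -0.0]
gripper_width: 0.0522
grasp_force: 8.0
clock: 8.22
ee_pos: [0.6112, 0.1531, 0.2063]
orientation: [0.0, 1.0, -0.001, -0.0]
force: [0.5, 0.2, -0.5]
gripper_width: 0.0523
grasp_force: 8.0
[0.6112 0.1531 0.2063]
0.89 2362 [147 290] [204 353]
[[289.0162826  154.19544114]
 [347.3590151  147.67465907]
 [352.4085682  204.27061706]
 [296.65220161 210.22960028]]
```

View pics/w2.png

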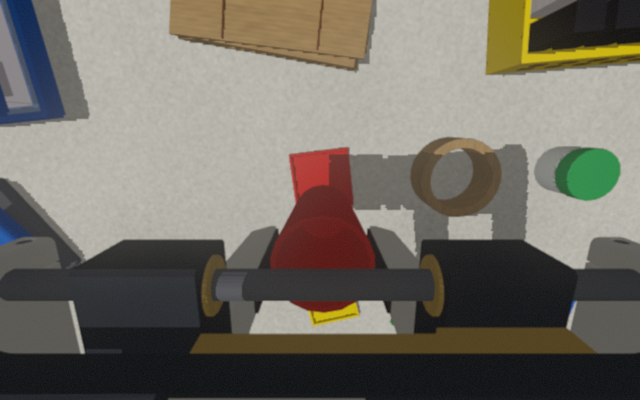

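The wrist view shows the red tray at (290–353, 147–205), which matches the projection to 1 px. Now lower the cup.

```bash
python3 -m handwheel '[{"slide":[0.1,-0.1,2],"spin":0,"hand":-0.4},{"slide":[0,0,3],"spin":0,"hand":-0.4},{"slide":[0,0,3],"spin":0,"hand":-0.4},{"slide":[0,0,2.5],"spin":0,"hand":-0.4},{"slide":[0,0,1.5],"spin":0,"hand":-0.4},{"slide":[0,0,1],"spin":0,"hand":-0.4},{"slide":[0,0,0.4],"spin":0,"hand":-0.4},{"slide":[0,0,0],"spin":0,"hand":-0.4}]'
python3 -m handwheel '[{"slide":[0,0,0.3],"spin":0,"hand":-0.4},{"slide":[0,0,0.2],"spin":0,"hand":-0.4},{"slide":[0,0,0],"spin":0,"hand":-0.4},{"slide":[0,0,0],"spin":0,"hand":-0.4}]'
```

```text
clock: 9.38
ee_pos: [0.6126, 0.1551, 0.0731]
orientation: [-0.0, 1.0, -0.0, 0.0]
force: [0.0, -0.2, -1.0]
gripper_width: 0.0521
grasp_force: 8.0
clock: 9.88
ee_pos: [0.6124, 0.1551, 0.0678]
orientation: [-0.0, 1.0, -0.0, 0.0]
force: [-0.1, 0.3, -1.0]
gripper_width: 0.052
grasp_force: 8.0
```

```bash
python3 -m handwheel '[{"slide":[0,0,0.15],"spin":0,"hand":-0.4},{"slide":[0,0,0],"spin":0,"hand":-0.4},{"slide":[0,0,0],"spin":0,"hand":-0.4}]'
python3 -m handwheel '[{"slide":[0,0,0.1],"spin":0,"hand":-0.4},{"slide":[0,0,0],"spin":0,"hand":-0.4}]'
```

```text
clock: 10.25
ee_pos: [0.6123, 0.1551, 0.0661]
orientation: [-0.0, 1.0, -0.0, -0.0]
force: [0.3, 0.5, -1.0]
gripper_width: 0.052
grasp_force: 8.0
clock: 10.5
ee_pos: [0.6126, 0.1551, 0.0657]
orientation: [0.0, 1.0, -0.0, 0.0]
force: [-0.3, -1.3, 2.3]
gripper_width: 0.0523
grasp_force: 8.0
```

```bash
python3 -m handwheel '[{"slide":[0,0,0.05],"spin":0,"hand":-0.4},{"slide":[0,0,0],"spin":0,"hand":-0.4}]'
python3 -m handwheel '[{"slide":[0,0,0],"spin":0,"hand":0.2},{"slide":[0,0,0],"spin":0,"hand":0.3},{"slide":[0,0,0],"spin":0,"hand":0.6},{"slide":[0,0,0],"spin":0,"hand":1},{"slide":[0,0,0],"spin":0,"hand":1},{"slide":[0,0,-1],"spin":0,"hand":1},{"slide":[0,0,-3],"spin":0,"hand":1},{"slide":[0,0,-5],"spin":0,"hand":1}]'
python3 -m handwheel '[{"slide":[0,0,-5],"spin":0,"hand":1},{"slide":[0,0,0],"spin":0,"hand":1}]'
python3 -c "
from fit import *
P['red_cup']=[(.0225,.004),(.026,.099)]
for c in('scene','side'):
    save(c,c+'3'); mk=near('red_cup',c,[.612,.154])
    if mk is not None: print(c,fit('red_cup',{c:mk},[.612,.154]))
for t,q in (('blue_cup',[.609,-.292]),):
  for c in('scene','side'):
    mk=near(t,c,q)
    if mk is not None: print(t,c,fit(t,{c:mk},q))
"
```

```text
clock: 10.75
ee_pos: [0.6128, 0.1551, 0.0656]
orientation: [0.0, 1.0, -0.0, 0.001]
force: [-0.8, -1.1, 6.4]
gripper_width: 0.0521
grasp_force: 8.0
clock: 11.75
ee_pos: [0.6111, 0.155, 0.1544]
orientation: [0.0, 1.0, -0.0, -0.002]
force: [0.4, 0.4, 0.2]
gripper_width: 0.0929
grasp_force: 0.0
clock: 12.0
ee_pos: [0.6152, 0.1554, 0.211]
orientation: [-0.0, 1.0, -0.0, 0.005]
force: [-0.1, 0.4, -0.2]
gripper_width: 0.0929
grasp_force: 0.0
scene (array([0.61286272, 0.15462309]), np.float64(0.03660646579073618))
side (array([0.60862636, 0.15647838]), np.float64(0.04256002308927251))
blue_cup scene (array([ 0.61141008, -0.29222693]), np.float64(0.030568933678535304))
blue_cup side (array([ 0.60598018, -0.29056147]), np.float64(0.07694697597348799))
```

The red cup stands in its tray. Next is the yellow-capped bottle.

```bash
python3 -m handwheel '[{"slide":[-2.9,-2.6,0],"spin":0,"hand":1},{"slide":[-2.9,-2.6,0],"spin":0,"hand":1},{"slide":[-2.9,-2.6,0],"spin":0,"hand":1},{"slide":[-2.9,-2.6,0],"spin":0,"hand":1},{"slide":[-2.9,-2.6,0],"spin":0,"hand":1},{"slide":[-2.9,-2.5,0],"spin":0,"hand":1},{"slide":[0,0,0],"spin":0,"hand":1},{"slide":[0,0,0],"spin":0,"hand":1}]'
python3 -c "
from wr import *
look('w3','bottle',[.438,.309])"
```

```text
clock: 13.3
ee_pos: [0.4385, 0.3099, 0.2041]
orientation: [0.0, 1.0, 0.0, -0.0]
force: [0.3, -0.9, 0.9]
gripper_width: 0.0929
grasp_force: 0.0
[0.4385 0.3099 0.2041]
bottle 0.91 [0.4396 0.3083] 0.05 offset [ 0.0011 -0.0016]
```

View pics/w3.png

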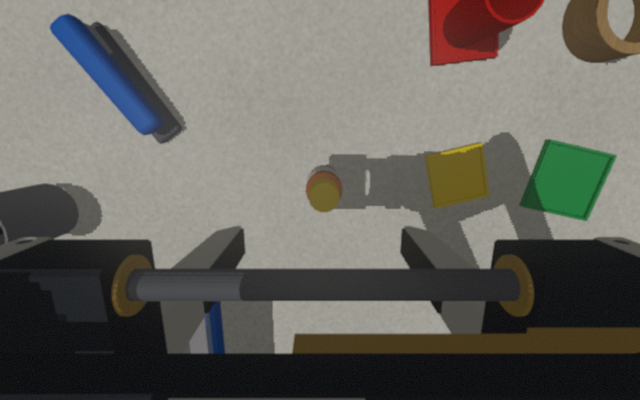

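The bottle shows at (323,190), centred. Now descend and grip.

```bash
python3 -m handwheel '[{"slide":[0.1,0.15,3.5],"spin":0,"hand":1},{"slide":[0,0,4],"spin":0,"hand":1},{"slide":[0,0,4],"spin":0,"hand":1},{"slide":[0,0,3.5],"spin":0,"hand":1},{"slide":[0,0,2],"spin":0,"hand":1},{"slide":[0,0,1.1],"spin":0,"hand":1},{"slide":[0,0,0],"spin":0,"hand":1}]'
python3 -m handwheel '[{"slide":[0,0,0],"spin":0,"hand":0.3},{"slide":[0,0,0],"spin":0,"hand":0.1},{"slide":[0,0,0],"spin":0,"hand":-0.1},{"slide":[0,0,0],"spin":0,"hand":-0.3},{"slide":[0,0,0],"spin":0,"hand":-0.5},{"slide":[0,0,0],"spin":0,"hand":-0.6},{"slide":[0,0,0],"spin":0,"hand":-0.6},{"slide":[0,0,0],"spin":0,"hand":-0.6}]' 12
```

```text
clock: 14.28
ee_pos: [0.4395, 0.3081, 0.0231]
orientation: [0.0, 1.0, -0.001, -0.001]
force: [-0.1, 0.1, -0.6]
gripper_width: 0.0929
grasp_force: 0.0
clock: 15.28
ee_pos: [0.4393, 0.3086, 0.0237]
orientation: [0.0, 1.0, -0.0, -0.0]
force: [0.0, 0.2, 0.1]
gripper_width: 0.0398
grasp_force: 12.0
```

```bash
python3 -m handwheel '[{"slide":[0,0,-1],"spin":0,"hand":-0.6},{"slide":[0,0,-2],"spin":0,"hand":-0.6},{"slide":[0,0,-2.5],"spin":0,"hand":-0.6},{"slide":[0,0,-2],"spin":0,"hand":-0.6},{"slide":[0,1.5,-1],"spin":0,"hand":-0.6},{"slide":[0,3,0],"spin":0,"hand":-0.6},{"slide":[0.6,3.5,0],"spin":0,"hand":-0.6},{"slide":[0,3.5,0],"spin":0,"hand":-0.6}]'
python3 -m handwheel '[{"slide":[0,3,0],"spin":0,"hand":-0.6},{"slide":[0,2.1,0],"spin":0,"hand":-0.6},{"slide":[0,0,1],"spin":0,"hand":-0.6},{"slide":[0,0,2.5],"spin":0,"hand":-0.6},{"slide":[0,0,2.5],"spin":0,"hand":-0.6},{"slide":[0,0,1.2],"spin":0,"hand":-0.6},{"slide":[0,0,0],"spin":0,"hand":-0.6}]'
python3 -c "
from h import *
im=save('scene','c4'); b=cams.get_image('side')
a=cv2.resize(im[100:300,280:480],(400,400));b=cv2.resize(b[180:380,200:400],(400,400)); cv2.imwrite('pics/c4b.png',np.hstack([a,b])[:,:,::-1])"
```

```text
clock: 16.27
ee_pos: [0.4451, 0.1918, 0.1085]
orientation: [0.0, 1.0, -0.0, -0.0]
force: [-0.1, -0.9, -1.1]
gripper_width: 0.0398
grasp_force: 12.0
clock: 17.15
ee_pos: [0.4443, 0.1429, 0.0357]
orientation: [0.0, 1.0, 0.0, -0.001]
force: [-0.8, -0.7, -0.7]
gripper_width: 0.0396
grasp_force: 12.0
```

View pics/c4b.png

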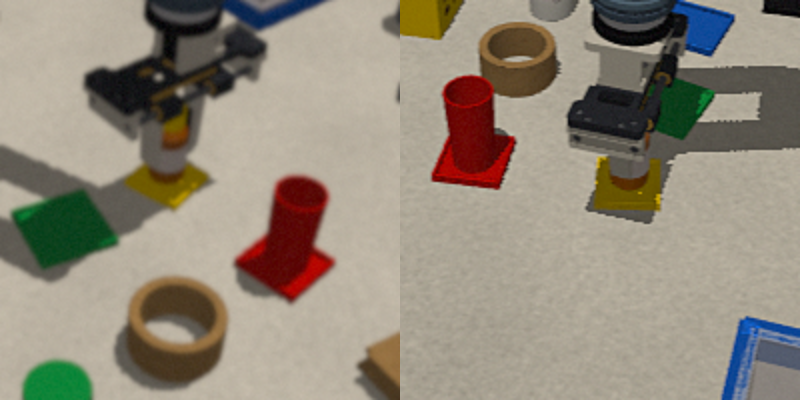

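The bottle is centred just above the yellow tray, at (168,180) left and (628,185) right. The red cup stands in its tray. Now lower by feel.

```bash
python3 -m handwheel '[{"slide":[0,0,0.4],"spin":0,"hand":-0.6},{"slide":[0,0,0.2],"spin":0,"hand":-0.6},{"slide":[0,0,0],"spin":0,"hand":-0.6},{"slide":[0,0,0],"spin":0,"hand":-0.6}]'
python3 -m handwheel '[{"slide":[0,0,0.15],"spin":0,"hand":-0.6},{"slide":[0,0,0],"spin":0,"hand":-0.6},{"slide":[0,0,0],"spin":0,"hand":-0.6}]'
python3 -m handwheel '[{"slide":[0,0,0.1],"spin":0,"hand":-0.6},{"slide":[0,0,0],"spin":0,"hand":-0.6}]'
```

```text
clock: 17.75
ee_pos: [0.4454, 0.1426, 0.0308]
orientation: [-0.0, 1.0, -0.0, 0.0]
force: [-0.9, -0.2, -1.0]
gripper_width: 0.0401
grasp_force: 12.0
clock: 18.12
ee_pos: [0.4453, 0.1426, 0.0291]
orientation: [0.0, 1.0, -0.0, -0.0]
force: [-0.5, -1.1, -0.3]
gripper_width: 0.0397
grasp_force: 12.0
clock: 18.38
ee_pos: [0.4452, 0.1426, 0.0281]
orientation: [0.0, 1.0, -0.0, -0.0]
force: [0.1, 0.1, -0.9]
gripper_width: 0.0396
grasp_force: 12.0
```

```bash
python3 -m handwheel '[{"slide":[0,0,0.1],"spin":0,"hand":-0.6},{"slide":[0,0,0],"spin":0,"hand":-0.6}]'
python3 -m handwheel '[{"slide":[0,0,0.05],"spin":0,"hand":-0.6},{"slide":[0,0,0],"spin":0,"hand":-0.6}]'
```

```text
clock: 18.62
ee_pos: [0.4454, 0.1427, 0.0276]
orientation: [0.0, 1.0, -0.0, 0.0]
force: [-1.5, -0.0, 5.3]
gripper_width: 0.0402
grasp_force: 12.0
clock: 18.88
ee_pos: [0.4455, 0.1427, 0.0276]
orientation: [0.0, 1.0, -0.0, 0.0]
force: [-3.1, -0.5, 10.1]
gripper_width: 0.0396
grasp_force: 12.0
```

Contact; release and retreat, then go over to the jar.

```bash
python3 -m handwheel '[{"slide":[0,0,0],"spin":0,"hand":-0.1},{"slide":[0,0,0],"spin":0,"hand":0.1},{"slide":[0,0,0],"spin":0,"hand":0.5},{"slide":[0,0,0],"spin":0,"hand":1},{"slide":[0,0,0],"spin":0,"hand":1},{"slide":[0,0,-2],"spin":0,"hand":1},{"slide":[0,0,-4],"spin":0,"hand":1},{"slide":[0,0,-5],"spin":0,"hand":1}]'
python3 -m handwheel '[{"slide":[0,0,-6],"spin":0,"hand":1},{"slide":[2.6,4,0],"spin":0,"hand":1},{"slide":[2.6,4,0],"spin":0,"hand":1},{"slide":[2.6,4,0],"spin":0,"hand":1},{"slide":[2.6,4,0],"spin":0,"hand":1},{"slide":[2.6,4,0],"spin":0,"hand":1},{"slide":[2.6,4,0],"spin":0,"hand":1},{"slide":[2.3,4.2,0],"spin":0,"hand":1}]'
python3 -m handwheel '[{"slide":[0,0,0],"spin":0,"hand":1},{"slide":[0,0,0],"spin":0,"hand":1}]'
python3 -c "
from wr import *
look('w5','jar',[.624,-.139])
P['bottle']=[(a,b+.004) for a,b in P['bottle']]
for c in('scene','side'):
    save(c,c+'5'); mk=near('bottle',c,[.445,.142])
    if mk is not None: print(c,fit('bottle',{c:mk},[.445,.142]))"
```

```text
clock: 19.88
ee_pos: [0.4443, 0.1425, 0.137]
orientation: [0.0, 1.0, -0.0, -0.001]
force: [0.6, -0.3, -0.3]
gripper_width: 0.0928
grasp_force: 0.0
clock: 20.88
ee_pos: [0.6249, -0.1407, 0.1963]
orientation: [-0.0, 1.0, -0.0, -0.0]
force: [1.1, -1.0, 0.1]
gripper_width: 0.0931
grasp_force: 0.0
clock: 21.12
ee_pos: [0.6237, -0.1389, 0.196]
orientation: [-0.001, 1.0, -0.0, -0.001]
force: [-0.3, 0.1, 0.3]
gripper_width: 0.0931
grasp_force: 0.0
[ 0.6237 -0.1389  0.196 ]
jar 0.66 [ 0.627  -0.1398] 0.031 offset [ 0.0033 -0.0009]
scene (array([0.44753191, 0.14202045]), np.float64(1.882219755826859))
side (array([0.4423564 , 0.14375383]), np.float64(0.08360724820901812))
```

View pics/side5.png

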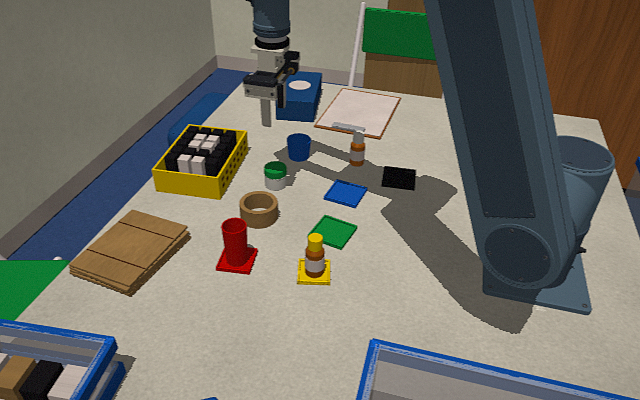

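The bottle stands upright in the yellow tray at (314,258) and the red cup in its tray at (235,243). Next is the jar.

```bash
python3 -m handwheel '[{"slide":[0.2,0.1,3.5],"spin":0,"hand":1},{"slide":[0,0,4],"spin":0,"hand":1},{"slide":[0,0,4],"spin":0,"hand":1},{"slide":[0,0,3],"spin":0,"hand":1},{"slide":[0,0,1.6],"spin":0,"hand":1},{"slide":[0,0,1],"spin":0,"hand":1},{"slide":[0,0,0],"spin":0,"hand":1}]'
python3 -m handwheel '[{"slide":[0,0,0],"spin":0,"hand":0.4},{"slide":[0,0,0],"spin":0,"hand":0.2},{"slide":[0,0,0],"spin":0,"hand":0},{"slide":[0,0,0],"spin":0,"hand":-0.2},{"slide":[0,0,0],"spin":0,"hand":-0.3},{"slide":[0,0,0],"spin":0,"hand":-0.3},{"slide":[0,0,0],"spin":0,"hand":-0.3}]' 12
```

```text
clock: 22.3
ee_pos: [0.6264, -0.1403, 0.0258]
orientation: [0.0, 1.0, -0.0, 0.0]
force: [-0.4, -0.3, 0.2]
gripper_width: 0.0928
grasp_force: 0.0
clock: 23.18
ee_pos: [0.6264, -0.1404, 0.026]
orientation: [0.0, 1.0, -0.0, 0.0]
force: [-1.0, 0.1, 4.1]
gripper_width: 0.0577
grasp_force: 12.0
```

```bash
python3 -m handwheel '[{"slide":[0,0,-1],"spin":0,"hand":-0.3},{"slide":[0,0,-2.5],"spin":0,"hand":-0.3},{"slide":[0,0,-3],"spin":0,"hand":-0.3},{"slide":[0,0,-2],"spin":0,"hand":-0.3},{"slide":[-1.4,-1,-1],"spin":0,"hand":-0.3},{"slide":[-2.5,-2,0],"spin":0,"hand":-0.3},{"slide":[-3,-2.4,0],"spin":0,"hand":-0.3},{"slide":[-3,-2.4,0],"spin":0,"hand":-0.3}]'
python3 -m handwheel '[{"slide":[-3,-2.4,0],"spin":0,"hand":-0.3},{"slide":[-3,-2.4,0],"spin":0,"hand":-0.3},{"slide":[-2,-1.4,0],"spin":0,"hand":-0.3},{"slide":[-1,-0.6,1],"spin":0,"hand":-0.3},{"slide":[0,0,2.5],"spin":0,"hand":-0.3},{"slide":[0,0,3],"spin":0,"hand":-0.3},{"slide":[0,0,1.5],"spin":0,"hand":-0.3},{"slide":[0,0,0],"spin":0,"hand":-0.3}]'
python3 -m handwheel '[{"slide":[0,0,0],"spin":0,"hand":-0.3}]'
```

```text
clock: 24.18
ee_pos: [0.5246, -0.0609, 0.12]
orientation: [-0.0, 1.0, -0.0, -0.001]
force: [-0.4, 0.7, -0.4]
gripper_width: 0.0573
grasp_force: 12.0
clock: 25.18
ee_pos: [0.4357, 0.0058, 0.0391]
orientation: [-0.0, 1.0, -0.0, -0.002]
force: [0.0, 0.2, -0.3]
gripper_width: 0.0573
grasp_force: 12.0
clock: 25.3
ee_pos: [0.4374, 0.0055, 0.0408]
orientation: [0.0, 1.0, -0.0, 0.0]
force: [-0.2, -0.0, -1.0]
gripper_width: 0.0575
grasp_force: 12.0
```

Above the tray at the target pose; expected touchdown is at z ≈ 0.030.

```bash
python3 -m handwheel '[{"slide":[0,0,0.4],"spin":0,"hand":-0.3},{"slide":[0,0,0.4],"spin":0,"hand":-0.3},{"slide":[0,0,0],"spin":0,"hand":-0.3},{"slide":[0,0,0],"spin":0,"hand":-0.3}]'
python3 -m handwheel '[{"slide":[0,0,0.15],"spin":0,"hand":-0.3},{"slide":[0,0,0],"spin":0,"hand":-0.3},{"slide":[0,0,0],"spin":0,"hand":-0.3}]'
python3 -m handwheel '[{"slide":[0,0,0.1],"spin":0,"hand":-0.3},{"slide":[0,0,0],"spin":0,"hand":-0.3}]'
```

```text
clock: 25.8
ee_pos: [0.4373, 0.0056, 0.0327]
orientation: [0.0, 1.0, -0.0, 0.0]
force: [0.3, -0.5, -2.2]
gripper_width: 0.0576
grasp_force: 12.0
clock: 26.18
ee_pos: [0.4373, 0.0056, 0.0312]
orientation: [-0.0, 1.0, -0.0, 0.0]
force: [0.0, -0.2, -0.5]
gripper_width: 0.0578
grasp_force: 12.0
clock: 26.42
ee_pos: [0.4372, 0.0056, 0.0301]
orientation: [-0.0, 1.0, -0.0, -0.0]
force: [0.3, 0.4, -1.4]
gripper_width: 0.0579
grasp_force: 12.0
```

```bash
python3 -m handwheel '[{"slide":[0,0,0.05],"spin":0,"hand":-0.3},{"slide":[0,0,0],"spin":0,"hand":-0.3}]'
python3 -m handwheel '[{"slide":[0,0,0.05],"spin":0,"hand":-0.3},{"slide":[0,0,0],"spin":0,"hand":-0.3}]'
```

```text
clock: 26.68
ee_pos: [0.4373, 0.0056, 0.0299]
orientation: [0.0, 1.0, -0.0, 0.0]
force: [-1.2, 1.0, 4.3]
gripper_width: 0.0578
grasp_force: 12.0
clock: 26.92
ee_pos: [0.4373, 0.0056, 0.0299]
orientation: [0.0, 1.0, -0.0, 0.0]
force: [-4.2, -0.2, 10.2]
gripper_width: 0.0576
grasp_force: 12.0
```

Contact. Release and go to the blue cup.

```bash
python3 -m handwheel '[{"slide":[0,0,0],"spin":0,"hand":0.3},{"slide":[0,0,0],"spin":0,"hand":0.5},{"slide":[0,0,0],"spin":0,"hand":0.8},{"slide":[0,0,0],"spin":0,"hand":1},{"slide":[0,0,0],"spin":0,"hand":1},{"slide":[0,0,-2],"spin":0,"hand":1},{"slide":[0,0,-4],"spin":0,"hand":1},{"slide":[0,0,-5],"spin":0,"hand":1}]'
python3 -m handwheel '[{"slide":[0,0,-6],"spin":0,"hand":1},{"slide":[2.5,4.2,0],"spin":0,"hand":1},{"slide":[2.5,4.2,0],"spin":0,"hand":1},{"slide":[2.5,4.2,0],"spin":0,"hand":1},{"slide":[2.5,4.2,0],"spin":0,"hand":1},{"slide":[2.5,4.3,0],"spin":0,"hand":1},{"slide":[2.5,4.3,0],"spin":0,"hand":1},{"slide":[2.2,4.3,0],"spin":0,"hand":1}]'
python3 -m handwheel '[{"slide":[0,0,0],"spin":0,"hand":1},{"slide":[0,0,0],"spin":0,"hand":1}]'
python3 -c "
from wr import *
look('w6','blue_cup',[.609,-.2915])
P['jar']=[(a,b+.004) for a,b in P['jar']]
for c in('scene','side'):
    save(c,c+'6'); mk=near('jar',c,[.4376,.006])
    if mk is not None: print(c,fit('jar',{c:mk},[.4376,.006]))"
```

```text
clock: 27.92
ee_pos: [0.4363, 0.0058, 0.1396]
orientation: [-0.0, 1.0, -0.0, -0.001]
force: [0.9, -0.2, 0.2]
gripper_width: 0.0927
grasp_force: 0.0
clock: 28.92
ee_pos: [0.6098, -0.2928, 0.1987]
orientation: [-0.0, 1.0, -0.0, -0.0]
force: [0.5, 0.1, -0.4]
gripper_width: 0.0925
grasp_force: 0.0
clock: 29.18
ee_pos: [0.6086, -0.2908, 0.1984]
orientation: [-0.001, 1.0, -0.0, -0.001]
force: [0.9, -0.0, -0.7]
gripper_width: 0.093
grasp_force: 0.0
[ 0.6086 -0.2908  0.1984]
blue_cup 0.57 [ 0.6108 -0.2923] 0.056 offset [ 0.0021 -0.0016]
scene (array([0.43657072, 0.00699014]), np.float64(0.12000901510029299))
side (array([0.43482886, 0.00320401]), np.float64(0.11834519621478634))
```

View pics/w6.png

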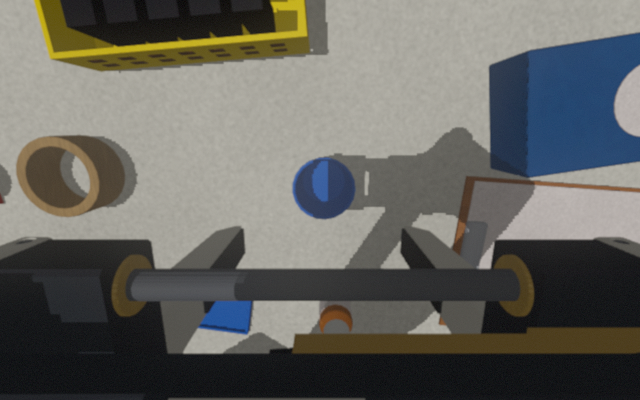

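The empty blue cup shows at (323,188). Grip it at about 36 mm height (TCP z ≈ 0.018).

```bash
python3 -m handwheel '[{"slide":[0.2,0.15,3.5],"spin":0,"hand":1},{"slide":[0,0,4],"spin":0,"hand":1},{"slide":[0,0,3.5],"spin":0,"hand":1},{"slide":[0,0,3],"spin":0,"hand":1},{"slide":[0,0,2.5],"spin":0,"hand":1},{"slide":[0,0,1.5],"spin":0,"hand":1},{"slide":[0,0,0],"spin":0,"hand":1},{"slide":[0,0,0],"spin":0,"hand":1}]'
python3 -m handwheel '[{"slide":[0,0,0],"spin":0,"hand":0.5},{"slide":[0,0,0],"spin":0,"hand":0.4},{"slide":[0,0,0],"spin":0,"hand":0.3},{"slide":[0,0,0],"spin":0,"hand":0.1},{"slide":[0,0,0],"spin":0,"hand":-0.1},{"slide":[0,0,0],"spin":0,"hand":-0.1},{"slide":[0,0,0],"spin":0,"hand":-0.1}]' 10
```

```text
clock: 30.48
ee_pos: [0.612, -0.2933, 0.0204]
orientation: [0.001, 1.0, -0.0, 0.001]
force: [0.1, -0.1, 0.2]
gripper_width: 0.0931
grasp_force: 0.0
clock: 31.35
ee_pos: [0.6114, -0.293, 0.0196]
orientation: [0.0, 1.0, -0.0, 0.0]
force: [-2.0, 1.1, 5.6]
gripper_width: 0.0672
grasp_force: 9.9
```

```bash
python3 -m handwheel '[{"slide":[0,0,-0.6],"spin":0,"hand":-0.1},{"slide":[0,0,-1.5],"spin":0,"hand":-0.1},{"slide":[0,0,-2.5],"spin":0,"hand":-0.1},{"slide":[0,0,-3],"spin":0,"hand":-0.1},{"slide":[0,0,-2.5],"spin":0,"hand":-0.1},{"slide":[0,0,-1],"spin":0,"hand":-0.1},{"slide":[0,0,0],"spin":0,"hand":-0.1}]'
python3 -c "
from fit import *
P['spare_bottle']=P['bottle']
im=save('scene','c7'); b=save('side','s7')
for c in('scene','side'):
    for t in ('spare_bottle',):
        mk=near(t,c,[.475,-.275]); print(None if mk is None else fit(t,{c:mk},[.475,-.275]))
a=cv2.resize(im[200:400,130:330],(400,400));b=cv2.resize(b[60:220,240:400],(400,400)); cv2.imwrite('pics/c7b.png',np.hstack([a,b])[:,:,::-1])"
```

```text
clock: 32.22
ee_pos: [0.6115, -0.2931, 0.1309]
orientation: [0.0, 1.0, -0.0, 0.001]
force: [-0.5, -0.1, -0.9]
gripper_width: 0.0671
grasp_force: 9.9
(array([ 0.43198076, -0.28093876]), np.float64(10.338196078431373))
(array([ 0.44475713, -0.303995  ]), np.float64(0.08097357552427924))
```

View pics/c7b.png

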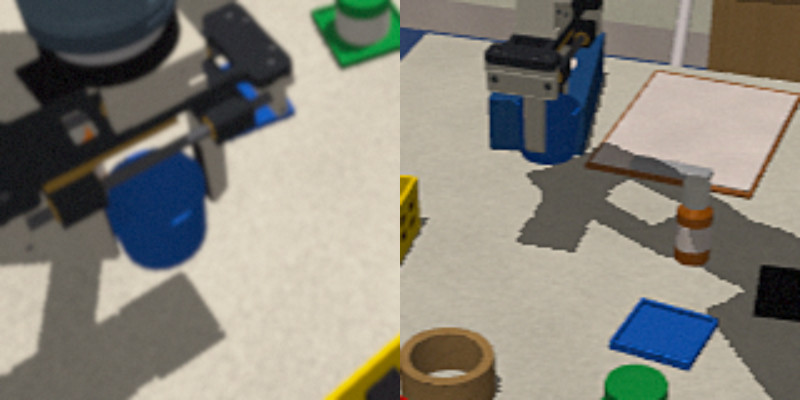

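The blue cup is held upright, at (160,205) left and (550,125) right. The spare bottle at (690,215) is well clear of the path. Carry the cup to the blue tray.

```bash
python3 -m handwheel '[{"slide":[-1,-0.8,0],"spin":0,"hand":-0.1},{"slide":[-2,-1.8,0],"spin":0,"hand":-0.1},{"slide":[-3,-2.6,0],"spin":0,"hand":-0.1},{"slide":[-3,-2.6,0],"spin":0,"hand":-0.1},{"slide":[-3,-2.6,0],"spin":0,"hand":-0.1},{"slide":[-3,-2.4,0],"spin":0,"hand":-0.1},{"slide":[-1.4,-1,0],"spin":0,"hand":-0.1},{"slide":[-0.5,-0.5,0],"spin":0,"hand":-0.1}]'
python3 -m handwheel '[{"slide":[0,0,1],"spin":0,"hand":-0.1},{"slide":[0,0,2.5],"spin":0,"hand":-0.1},{"slide":[0,0,3],"spin":0,"hand":-0.1},{"slide":[0,0,2],"spin":0,"hand":-0.1},{"slide":[0,0,1],"spin":0,"hand":-0.1},{"slide":[0,0,0.3],"spin":0,"hand":-0.1},{"slide":[0,0,0],"spin":0,"hand":-0.1},{"slide":[0,0,0],"spin":0,"hand":-0.1}]'
```

```text
clock: 33.42
ee_pos: [0.4419, -0.1496, 0.1304]
orientation: [0.0, 1.0, -0.0, 0.0]
force: [0.0, 0.6, -0.8]
gripper_width: 0.0674
grasp_force: 10.0
clock: 34.42
ee_pos: [0.4428, -0.1502, 0.0328]
orientation: [0.0, 1.0, -0.0, 0.001]
force: [-0.4, -0.1, -0.7]
gripper_width: 0.067
grasp_force: 10.0
```

```bash
python3 -m handwheel '[{"slide":[0,0,0.4],"spin":0,"hand":-0.1},{"slide":[0,0,0.2],"spin":0,"hand":-0.1},{"slide":[0,0,0],"spin":0,"hand":-0.1},{"slide":[0,0,0],"spin":0,"hand":-0.1}]'
python3 -m handwheel '[{"slide":[0,0,0.15],"spin":0,"hand":-0.1},{"slide":[0,0,0],"spin":0,"hand":-0.1},{"slide":[0,0,0],"spin":0,"hand":-0.1}]'
python3 -m handwheel '[{"slide":[0,0,0.1],"spin":0,"hand":-0.1},{"slide":[0,0,0],"spin":0,"hand":-0.1}]'
```

```text
clock: 34.92
ee_pos: [0.4422, -0.1499, 0.0262]
orientation: [0.0, 1.0, -0.0, 0.0]
force: [-0.4, -0.5, -0.9]
gripper_width: 0.0675
grasp_force: 10.0
clock: 35.3
ee_pos: [0.4422, -0.1498, 0.0246]
orientation: [-0.0, 1.0, -0.0, -0.0]
force: [0.0, 0.6, 0.4]
gripper_width: 0.067
grasp_force: 10.0
clock: 35.55
ee_pos: [0.4422, -0.1499, 0.0236]
orientation: [0.0, 1.0, -0.0, -0.0]
force: [-0.7, -0.3, 0.2]
gripper_width: 0.0671
grasp_force: 10.0
```

```bash
python3 -m handwheel '[{"slide":[0,0,0.05],"spin":0,"hand":-0.1},{"slide":[0,0,0],"spin":0,"hand":-0.1}]'
python3 -m handwheel '[{"slide":[0,0,0.05],"spin":0,"hand":-0.1},{"slide":[0,0,0],"spin":0,"hand":-0.1}]'
```

```text
clock: 35.8
ee_pos: [0.4423, -0.1499, 0.0235]
orientation: [0.0, 1.0, -0.0, 0.0]
force: [-2.1, 0.4, 5.2]
gripper_width: 0.0674
grasp_force: 9.9
clock: 36.05
ee_pos: [0.4423, -0.1499, 0.0234]
orientation: [0.0, 1.0, -0.0, 0.0]
force: [-2.4, 1.6, 9.0]
gripper_width: 0.0672
grasp_force: 9.8
```

Contact. Release, rise, and check.

```bash
python3 -m handwheel '[{"slide":[0,0,0],"spin":0,"hand":0.5},{"slide":[0,0,0],"spin":0,"hand":0.7},{"slide":[0,0,0],"spin":0,"hand":1},{"slide":[0,0,0],"spin":0,"hand":1},{"slide":[0,0,0],"spin":0,"hand":1},{"slide":[0,0,-2],"spin":0,"hand":1},{"slide":[0,0,-4],"spin":0,"hand":1},{"slide":[0,0,-5],"spin":0,"hand":1}]'
python3 -m handwheel '[{"slide":[0,0,-6],"spin":0,"hand":1},{"slide":[0,0,-6],"spin":0,"hand":1},{"slide":[0,0,-4],"spin":0,"hand":1},{"slide":[0,0,0],"spin":0,"hand":1},{"slide":[0,0,0],"spin":0,"hand":1}]'
python3 -c "
from h import *
im=save('scene','c8'); b=save('side','s8')
a=cv2.resize(im[120:320,130:460],(400,242));b=cv2.resize(b[100:300,200:440],(400,333)); b=cv2.copyMakeBorder(b,0,0,0,0,0); a=cv2.copyMakeBorder(a,0,91,0,0,0); cv2.imwrite('pics/c8b.png',np.hstack([a,b])[:,:,::-1])"
```

```text
clock: 37.05
ee_pos: [0.4414, -0.1494, 0.133]
orientation: [-0.001, 1.0, -0.0, -0.001]
force: [0.1, -0.5, 1.1]
gripper_width: 0.093
grasp_force: 0.0
clock: 37.67
ee_pos: [0.4418, -0.1496, 0.2918]
orientation: [-0.0, 1.0, -0.0, -0.001]
force: [-0.5, 0.6, -0.2]
gripper_width: 0.0932
grasp_force: 0.0
```

View pics/c8b.png

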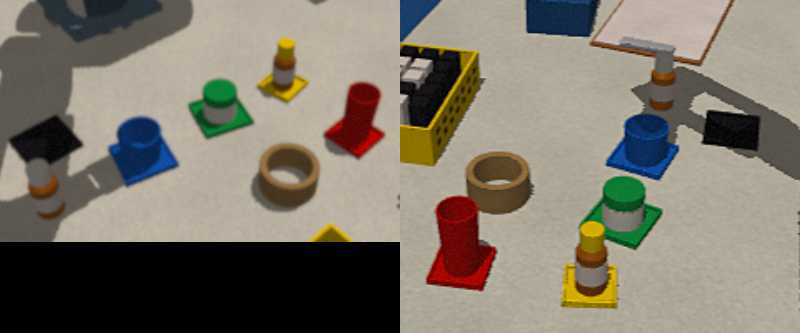

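All four things stand upright in their trays: blue at (140,148), green at (219,103), yellow at (284,72) and red at (357,118). The white-capped bottle and the tape roll look undisturbed.

```bash
python3 -c "
from h import *
print(workorder.hand_in())"
```

```text
the job is handed in; nothing more can be done
None
```

The job is handed in at about 38 s: the red cup, blue cup, yellow-capped bottle and green-lidded jar each stand upright and released in their own trays, and the white-capped bottle and tape roll were left alone.

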